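# Present the can opener head over its bayonet socket

## Task

Pick the chrome can opener head out of its compartment in the drawer insert, carry it over the row of jars (higher than the jar tops while it crosses) and stop with it hanging upright and centred about 1 cm above the socket of the white wall bracket, its two lugs lined up with the socket's two slots (either way round). Never touch the bracket, and leave everything else where it stands. Finish while still holding the head there, in the gripper and still: do not lower it in or let go.

Things in the scene. Friction and masses are not known exactly. Their poses are not given: they have to be found in the camera images.
- opener_head: Chrome can opener head, 160 g, upright in a tray compartment. Origin: centre of underside, z up. Spigot 32 mm dia, 20 mm high, with two lugs at its foot (3-9 mm up) along +x and -x to 23 mm from the axis, 9 mm wide; collar 44 mm dia at 20-28 mm; body from 28 to 68 mm (top), 40 mm along x, 26 mm along y: grip its flat faces y = +-13 mm. Two small wheels on the +x end, out to 28 mm
- socket_mouth (a point): Centre of the socket's open mouth, in the plane of its rim, 100 mm above the table; z up. The socket opens upwards: ring 66 mm outer diameter, round hole 38 mm, two slots 14 mm wide along this frame's +x and -x out to 25 mm from the axis. The lip between the slots is bare dark steel. The arm leaves along +y, square to the slots
- bracket: Fixed bracket. Origin on the table under the socket's axis, axes as the socket mouth's. A tiled stub wall 140 mm (x) by 50 mm (y) by 130 mm high stands at y = 80 to 130 mm, with a white-painted steel plate on it and an arm 34 mm wide that carries the socket ring (z = 68 to 100 mm)
- tray: Fixed wooden drawer insert 240 x 240 x 35 mm high, 5 mm walls and floor, one divider across x and one across y: four compartments about 112 mm square. Origin at the centre of its underside
- rack: Fixed wooden jar rack between tray and bracket, an open box 340 mm (x) by 66 mm (y) by 30 mm high with 5 mm walls. Origin at the centre of its underside. The tops of the jars in it are 105 mm above the table
- jar_a: Loose spice jar in the rack, 46 mm in diameter, 100 mm high, steel cap. Origin at the centre of its underside; bystander
- jar_b: As jar_a, white cap; bystander
- jar_c: As jar_a, dark wooden cap; bystander
- corkscrew: Smoky-grey lever-pull corkscrew lying along its x, about 185 mm long, 40 mm wide, 37 mm high, between rack and bracket. Origin at its underside, about mid-length; bystander
- stopper: Chrome bottle stopper, round all over (no flats, lugs or wheels), 40 mm in diameter, 56 mm high, in a compartment of the tray. Origin at the centre of its underside; bystander
- jar_grip: Olive-green bakelite jar grip, a ribbed disc 78 mm in diameter, 30 mm high, in a compartment of the tray. Origin at the centre of its underside; bystander
- cap_a: Gold-lacquered crown cap, 32 mm in diameter, 6.5 mm high, in a compartment of the tray. Origin at the centre of its underside; bystander
- cap_b: As cap_a, lying on the table near the bracket; bystander
Not all that is in view belongs to the job. What is shaped like the opener_head but orange or purple is not meant.

How it is judged:
By the outcome, as a careful person would: the job done as asked, in the order asked, and still so for the second after the job is handed in, while the arm keeps its last pose, push and grip.
It also fails if it takes over 38 s, if anything falls off the work surface, if the arm or the gripper's body presses on something with over 40 N, if the wrist force passes 120 N, or if a joint passes its speed limit or range.

## Robot

A 6-joint arm with a two-finger parallel gripper is mounted at the origin on the work surface. World frame = base frame: x ahead of the robot, y to its left, z up, the work surface at z = 0. Lengths are in mm, angles in degrees, forces in N, time in s.
With the tool pointing down it reaches from about 300 to 850 mm from the base axis. Payload 4.2 kg.
Tool frame: the origin (TCP) lies at the very end of the fingers, on their centre line; the grasp point (between the pads) lies 19 mm behind it (env.tcp_to_grasp is the distance from the TCP to the grasp point, in mm); z points along the fingers, y is the line along which they close (so a half turn about z gives the same grasp; the last joint's range is limited). The gripper opens to 91 mm and grips with 3 to 60 N. Pads are 32 mm wide; open, the fingers measure 118 mm over their backs; the gripper's body (76 mm by 178 mm) begins 60 mm behind the grasp point.
Start: joints at [-76.375, 18.312, 89.639, -0, 72.044, -1.146], TCP at [146.601, -556.014, 213.976] pointing down, gripper open.
Joint ranges: [-177.97, 177.97], [-48.28, 115.42], [12.27, 149.76], [-77.06, 257.06], [2.81, 150.46], [-146.56, 146.56]. Speed limits (degrees/s): [147.25, 147.25, 180, 180, 180, 180].

## Interface

Orientations are given as [roll, pitch, yaw] about the fixed x, y, z axes, in that order (R = Rz(yaw) Ry(pitch) Rx(roll)).
In Python, from workcell import env gives the robot as it stands.
- The arm moves only by the tool move_arm, never from a script. Its argument "plan" is a list of rows, each a list of 3 entries, a list of its own where there are three numbers: the shift along the world's x, y, z in cm, then the turn about the world's z in degrees, then the closure, from 0 (fully open) to 1 (shut). In form: [[[x, y, z], turn, claw], ...]. A call has 1 to 5 rows; each row shifts and turns the commanded pose from where the row before left it; what a row does not reach is not made up. A row lasts 1/10 s, in which the tool goes at most 50 mm and 8.59 degrees, less where a joint would pass 70% of its speed; a pose out of reach is approached as far as the arm can. A call is refused whole if a number of a shift passes 5 or a number of a turn 8.59, either way. A call with a gripper value outside its range is refused whole. The fingers move at their own pace and stop on an object; "squeeze" is the grip in N (left out, the last holds). Time passes only in rows, so rows that do not move let the fingers close. It gives the time, the measured TCP pose, the force, the opening and the grip force at its end, in the units of the state.
- env.state(): the state, without advancing time (a new reading comes with each control period).
- env.grab_frame(name): name is "scene" or "top"; returns a dict with "frame" (480x640x3 uint8, red, green, blue), "z_map" (480x640 float32, mm along the optical axis (not along the pixel's ray), 0 where there is no reading), "fovy" (degrees; the focal length in pixels is half the picture's height over the tangent of half this angle, whatever the lens; pixels are square), "cx", "cy" (the principal point, pixels), "position" and "orientation" of the camera in the world. Camera axes: x right, y down, z forward; pixel columns grow to the right and rows downward; lengths in mm; the calibration is good to about 2 mm. A picture is of the moment at which its call begins.
- env.job_done(): hands the job in; it is judged then, once.
Trained networks look in a picture, given as the dict that the camera call returned (one of the last four; its "shot" number tells which), for a name from the list of things; names that differ only in an ending like _2 or _b are one class to them, and where a whole thing is asked for, a point or a joint stands for the part that bears it (a point fixed in the world has none). Each returns a list of dicts, best first, with "score" (0 to 1); they miss things now and then, are a little off and sometimes report something else, mostly with a low value. They report only what shows in the picture. A call takes as long as a camera call. They do not tell look-alikes from the thing itself.
- env.search_frame(picture, label): "point" ([column, row] in pixels, amid what is visible of it).
- env.landmark_of(picture, label): "point" ([column, row] in pixels: a listed point, or the origin of a listed thing).
The state is a dict: "time_s": time; "qpos": joint angles; "qvel": joint speeds; "effort": joint torques, N m; "ee_pos": TCP position; "ee_rot": TCP orientation; "force": force on the tool from outside, world axes, zero at the start; "torque": the same for the moment, N m; "gripper_width": finger opening in mm; "gripper_force": force on a finger pad.
Only numpy, scipy, OpenCV 4.12 (cv2) and the standard library are available. Lean on these libraries where they do the work, as an engineer would, in place of code of your own. Each camera call takes 0.05 s, during which the arm holds its last target. There are 200 camera calls.

## Working session

There is one attempt and no reset: what is moved stays moved. The work goes in short steps, Python scripts to look and compute and a tool call to move; the robot and the scene stay as the last step left them, time stands still between calls to the robot, and variables do not carry over. Pictures are saved under pics/ and viewed, at most 10 in all, crops included, and the job is handed in when it is done.

Besides the shell and the picture viewer there is one more tool, called after "Call:" as name(argument=value, ...), one argument or row to a line, values as JSON. move_arm: Moves the arm, as the interface text tells. Its arguments: {"type":"object","properties":{"plan":{"type":"array","items":{"type":"array"}},"squeeze":{"type":"number"}},"required":["plan"]}

```bash
mkdir -p pics; cat > h.py <<'E'
import numpy as np, cv2
from scipy.spatial.transform import Rotation as R
from workcell import env
def rot(o):
    o=np.array(o,float)
    return o if o.shape==(3,3) else R.from_euler('xyz',o,degrees=True).as_matrix()
def cam(p):
    f=240/np.tan(np.radians(p['fovy'])/2); return f,rot(p['orientation']),np.array(p['position'],float)
def ray(p,u,v):
    f,M,t=cam(p); return t,M@np.array([(u-p['cx'])/f,(v-p['cy'])/f,1.])
def at_z(p,u,v,z):
    t,d=ray(p,u,v); return t+d*(z-t[2])/d[2]
def depth(p,u,v):
    t,d=ray(p,u,v); return t+d*p['z_map'][int(round(v)),int(round(u))]
def cloud(p):
    f,M,t=cam(p); v,u=np.mgrid[:480,:640]; z=p['z_map']
    c=np.stack([(u-p['cx'])/f*z,(v-p['cy'])/f*z,z],-1); w=c@M.T+t; w[z==0]=np.nan; return w
def save(p,n,crop=None,s=1):
    im=p['frame'][:,:,::-1]
    if crop: a,b,c,d=crop; im=im[b:d,a:c]
    cv2.imwrite('pics/'+n,cv2.resize(im,None,fx=s,fy=s,interpolation=cv2.INTER_CUBIC))
E
python3 - <<'E'
from h import *
for n in ('scene','top'):
    p=env.grab_frame(n); save(p,n+'0.png'); print(n,p['fovy'],p['cx'],p['cy'],p['position'],p['orientation'])
    for l in ('opener_head','socket_mouth','bracket','tray','rack','stopper'):
        print(l,[(np.round(d['point']),round(d['score'],2),depth(p,*d['point']).round()) for d in env.landmark_of(p,l)[:4]])
E
```

```text
scene 53.51054853709396 327.0167696365313 245.66176124174555 [919.36585685 263.97715829 846.17200258] [-143.90455248   -0.6817343   121.13205384]
opener_head [(array([291., 192.]), 0.85, array([ 311., -189.,   22.])), (array([278., 160.]), 0.84, array([ 235., -282.,   14.])), (array([249., 227.]), 0.57, array([ 454., -204.,   36.])), (array([360., 298.]), 0.54, array([467.,  81.,   7.]))]
socket_mouth [(array([422., 387.]), 0.85, array([597., 265.,  72.]))]
bracket [(array([414., 402.]), 0.95, array([637., 263., 100.]))]
tray [(array([214., 231.]), 0.84, array([ 494., -271.,   19.])), (array([292., 317.]), 0.67, array([585.,  -4.,  33.]))]
rack [(array([214., 233.]), 0.75, array([ 494., -273.,    9.])), (array([294., 310.]), 0.72, array([581.,  -1.,  58.]))]
stopper [(array([212., 202.]), 0.9, array([ 434., -323.,   25.]))]
top 42.04376248409457 317.7492272232374 235.31821314276235 [ 310.96557585  -47.13350279 1168.04178868] [-173.97480223    0.45275984  -88.52855398]
opener_head [(array([453., 358.]), 0.83, array([ 220., -275.,   71.])), (array([404., 319.]), 0.64, array([ 284., -190.,   71.])), (array([416., 233.]), 0.61, array([ 434., -208.,   74.]))]
socket_mouth [(array([147., 130.]), 0.81, array([608., 277.,  75.])), (array([254., 221.]), 0.29, array([458.,  87.,   2.]))]
bracket [(array([167., 145.]), 0.66, array([600., 258.,  -1.]))]
tray [(array([452., 213.]), 0.66, array([ 479., -280.,   30.]))]
rack [(array([313., 172.]), 0.95, array([543., -24.,  61.]))]
stopper [(array([474., 244.]), 0.77, array([ 421., -321.,   30.])), (array([146., 129.]), 0.71, array([613., 280.,  69.]))]
```

View pics/scene0.png

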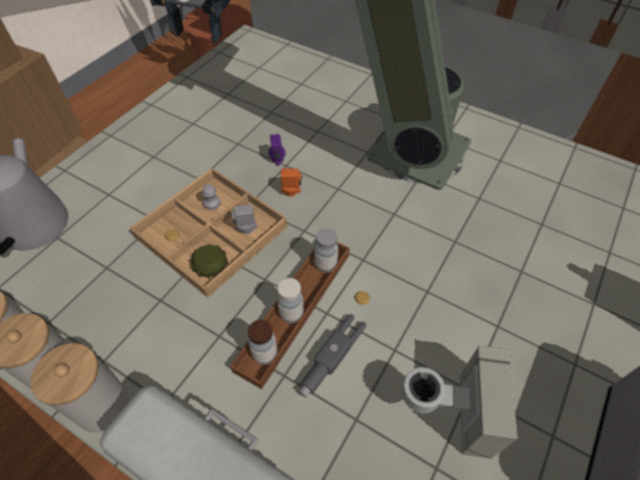

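View pics/top0.png

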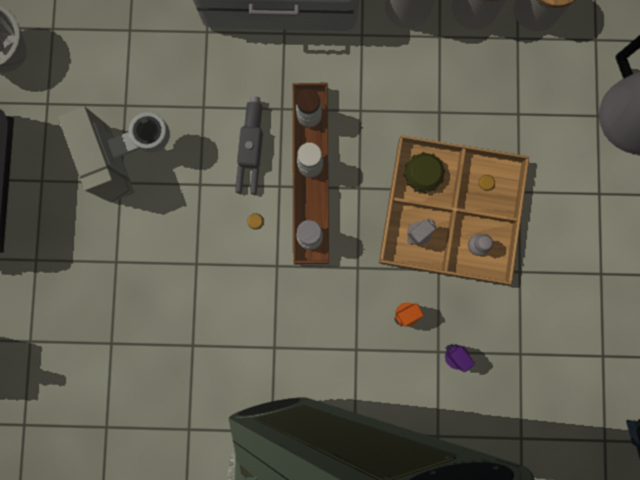

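The scene picture shows four candidates: chrome block in the tray (243,217; top view 423,233), chrome round stopper (210,197; top 481,244), orange (291,180; top 408,314), purple (276,150; top 459,357). The chrome block with flat faces in the tray is the one meant. The stopper is round, and orange and purple are excluded. The bracket socket is at scene (425,390), top (147,130). I'll confirm with a crop and measure from both views.

```bash
python3 - <<'E'
from h import *
a=env.grab_frame('scene'); b=env.grab_frame('top')
h=[]
for p,(x,y) in ((a,(243,217)),(a,(425,388)),(b,(423,233)),(b,(147,132))):
    c=p['frame'][y-33:y+33,x-44:x+44,::-1]; h.append(cv2.resize(c,(400,300),interpolation=cv2.INTER_CUBIC))
cv2.imwrite('pics/crop.png',np.vstack([np.hstack(h[:2]),np.hstack(h[2:])]))
np.savez('f.npz',a=a['frame'],b=b['frame'],ca=cloud(a),cb=cloud(b))
for n,p in (('a',a),('b',b)):
    w=cloud(p)
    # head box
    m=(abs(w[...,0]-434)<60)&(abs(w[...,1]+208)<50)&(w[...,2]>45); q=w[m]
    print(n,'head n',len(q),'z pct',np.nanpercentile(q[:,2],[5,50,95]).round(1))
    t=q[abs(q[:,2]-np.percentile(q[:,2],80))<6]; r=cv2.minAreaRect(t[:,:2].astype(np.float32)); print(' top',len(t),t.mean(0).round(1),r)
    m=(abs(w[...,0]-605)<50)&(abs(w[...,1]-268)<48)&(abs(w[...,2]-100)<6); q=w[m]
    print(n,'ring',len(q),np.median(q,0).round(1),cv2.minEnclosingCircle(q[:,:2].astype(np.float32)))
    m=(abs(w[...,0]-640)<150)&(abs(w[...,1]-370)<90)&(abs(w[...,2]-130)<6); q=w[m]
    print(n,'wall',len(q),np.median(q[:,2]),cv2.minAreaRect(q[:,:2].astype(np.float32)) if len(q) else 0)
    m=(abs(w[...,0]-350)<100)&(abs(w[...,1]-60)<60); print('table z',np.nanmedian(w[m][:,2]))
E
```

```text
a head n 358 z pct [48.  69.8 74.7]
 top 208 [ 444.5 -220.2   72. ] ((445.48028564453125, -220.81442260742188), (31.15785026550293, 44.53928756713867), 50.58987045288086)
a ring 855 [608.3 267.7  99.6] ((605.4515380859375, 267.4189758300781), 33.36936950683594)
a wall 2997 129.68290309485883 ((564.17431640625, 363.5071716308594), (140.579345703125, 50.89717102050781), 23.19668197631836)
table z 0.17649151686441655
b head n 395 z pct [60.3 72.9 76.7]
 top 330 [ 439.3 -219.4   73.5] ((440.4705505371094, -220.7285919189453), (25.891525268554688, 44.23350524902344), 41.20195770263672)
b ring 723 [601.4 267.8 100.3] ((601.5177001953125, 268.8709716796875), 33.6788444519043)
b wall 2405 130.7331139921314 ((560.5661010742188, 364.4527893066406), (142.37310791015625, 53.060001373291016), 23.069639205932617)
table z 0.9141026291536036
```

View pics/crop.png

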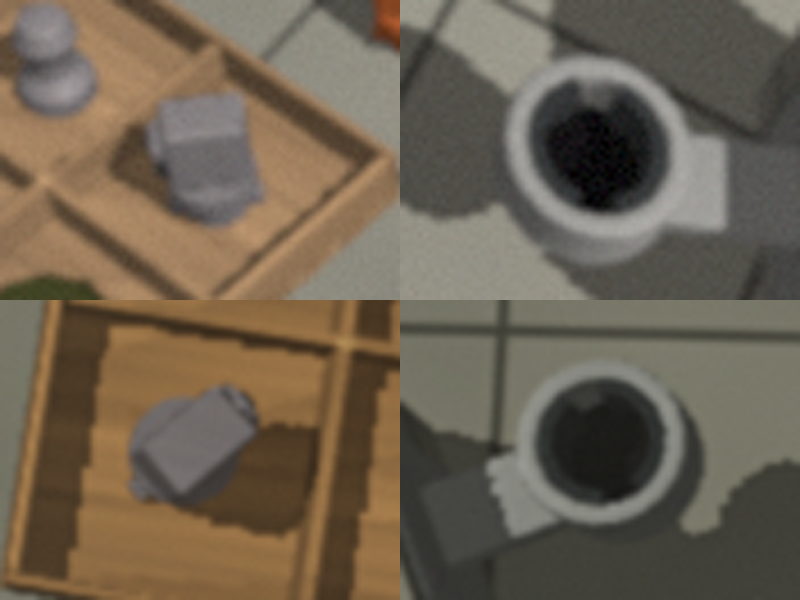

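The crops confirm it: flat-sided body on a round collar, wheels upper right and a lug lower left. The socket ring's arm and slots are visible too. Next I'll refine the head's yaw and centre.

```bash
python3 - <<'E'
from h import *
d=np.load('f.npz'); 
for n in 'ab':
    w=d['c'+n]; m=(abs(w[...,0]-438)<45)&(abs(w[...,1]+220)<45)&(abs(w[...,2]-73)<4); q=w[m]
    best=None
    for yaw in np.arange(-60,-20,1.):
        c,s=np.cos(np.radians(yaw)),np.sin(np.radians(yaw)); X=q[:,:2]@np.array([[c,-s],[s,c]])
        for cx in np.arange(X[:,0].mean()-8,X[:,0].mean()+8,.5):
            for cy in np.arange(X[:,1].mean()-4,X[:,1].mean()+4,.5):
                e=np.maximum(np.maximum(abs(X[:,0]-cx)-20,abs(X[:,1]-cy)-13),0)
                k=(e<.5).sum()
                if best is None or k>best[0]: best=(k,yaw,c*cx-s*cy,s*cx+c*cy)
    X=q[:,:2]; ev,V=np.linalg.eigh(np.cov(X.T)); 
    print(n,len(q),best,'pca',np.degrees(np.arctan2(V[1,1],V[0,1])), 'mean',q.mean(0))
    m=(abs(w[...,0]-545)<60)&(abs(w[...,1]+10)<190)&(w[...,2]>85); q=w[m]; print('jars zmax',np.percentile(q[:,2],99), q.min(0),q.max(0))
s=env.state(); print(s['ee_pos'],s['ee_rot'],s['qpos'],s['gripper_width'],s['time_s'])
E
```

```text
a 188 (np.int64(182), np.float64(-54.0), np.float64(442.7137744161694), np.float64(-220.6762995068643)) pca 129.07167666373206 mean [ 443.81668404 -220.49302275   72.41135392]
jars zmax 107.81310708175293 [546.80360167 -39.14673421  85.10499992] [589.11434434   2.61101959 109.8463461 ]
b 315 (np.int64(310), np.float64(-52.0), np.float64(439.2606570356175), np.float64(-219.5002436483903)) pca 130.7498889754965 mean [ 439.26065704 -219.50024365   73.31677033]
jars zmax 110.16112437000197 [543.36829051 -36.23607513  89.27363467] [584.36427332   3.98895166 111.74252655]
[ 146.58066478 -556.02194097  214.00082836] [1.79992143e+02 1.37824333e-03 1.47691715e+01] [-7.63767122e+01  1.83097438e+01  8.96385188e+01 -1.28335112e-03
  7.20438545e+01 -1.14548824e+00] 91.13520260512368 0.8
```

Call:
move_arm(
  plan=[
    [[2.0, 2.2, 0], -4.3, 0],
    [[2.0, 2.2, 0], -4.3, 0],
    [[2.0, 2.2, 0], -4.3, 0],
    [[2.0, 2.2, 0], -4.3, 0],
    [[2.0, 2.2, 0], -4.3, 0],
  ],
)

```text
time_s: 1.3
ee_pos: [247.3, -445.1, 214.1]
ee_rot: [180.0, -0.0, -6.9]
force: [0.6, -0.1, 0.2]
gripper_width: 90.9
gripper_force: 0.0
```

Call:
move_arm(
  plan=[
    [[2.0, 2.2, 0], -4.3, 0],
    [[2.0, 2.2, 0], -4.3, 0],
    [[2.0, 2.2, 0], -4.3, 0],
    [[2.0, 2.2, 0], -4.3, 0],
    [[2.0, 2.2, 0], -4.3, 0],
  ],
)

```text
time_s: 1.8
ee_pos: [347.3, -335.1, 214.2]
ee_rot: [180.0, -0.0, -28.4]
force: [-0.1, -0.4, 0.8]
gripper_width: 90.9
gripper_force: 0.0
```

Call:
move_arm(
  plan=[
    [[2.0, 2.3, 0], -4.3, 0],
    [[2.0, 2.3, 0], -4.3, 0],
    [[2.0, 2.3, 0], -4.3, 0],
    [[2.0, 2.3, 0], -4.3, 0],
    [[1.5, 2.4, 0], -4.3, 0],
  ],
)

```text
time_s: 2.3
ee_pos: [442.7, -219.1, 214.1]
ee_rot: [-180.0, -0.0, -49.9]
force: [-0.7, 0.2, 0.3]
gripper_width: 91.2
gripper_force: 0.0
```

Call:
move_arm(
  plan=[
    [[0, 0, -4], 0, 0],
    [[0, 0, -4], 0, 0],
    [[0, 0, -4], 0, 0],
    [[0, 0, -3], 0, 0],
    [[0, -0.1, -2.4], 0, 0],
  ],
  squeeze=25,
)

```text
time_s: 2.8
ee_pos: [440.9, -220.5, 38.2]
ee_rot: [180.0, 0.1, -49.7]
force: [-0.2, -0.9, -0.5]
gripper_width: 91.3
gripper_force: 0.0
```

```bash
python3 - <<'E'
from h import *
a=env.grab_frame('scene'); b=env.grab_frame('top')
h=[]
for p,(x,y) in ((a,(243,205)),(b,(423,233))):
    c=p['frame'][y-60:y+60,x-40:x+40,::-1]; h.append(cv2.resize(c,(400,600),interpolation=cv2.INTER_CUBIC))
cv2.imwrite('pics/pre.png',np.hstack(h)); s=env.state();print(s['ee_pos'],s['force'])
E
```

```text
[ 439.40581117 -219.88605598   37.31549576] [-0.90243394 -0.22987739 -0.83451863]
```

View pics/pre.png

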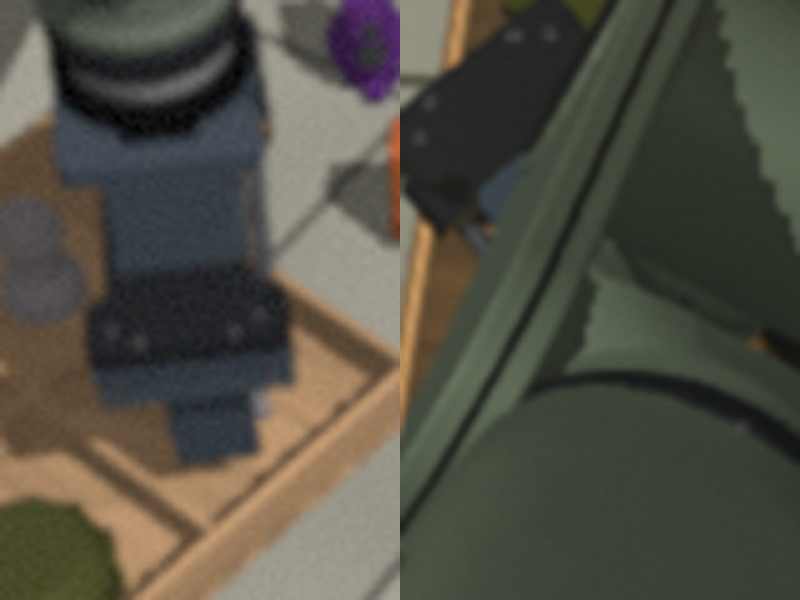

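The scene crop shows the fingers straddling the head (left, about 215,430) with clear floor around them; the arm hides the head in the top view. I'll raise slightly and close.

Call:
move_arm(
  plan=[
    [[0, 0, 0.2], 0, 0.3],
    [[0, 0, 0], 0, 0.6],
    [[0, 0, 0], 0, 1],
    [[0, 0, 0], 0, 1],
    [[0, 0, 0], 0, 1],
  ],
  squeeze=25,
)

```text
time_s: 3.4
ee_pos: [441.9, -221.2, 42.6]
ee_rot: [-180.0, -0.1, -49.7]
force: [-0.3, -1.2, -0.4]
gripper_width: 53.8
gripper_force: 0.0
```

Call:
move_arm(
  plan=[
    [[0, 0, 0], 0, 1],
    [[0, 0, 0], 0, 1],
    [[0, 0, 0], 0, 1],
    [[0, 0, 0], 0, 1],
    [[0, 0, 0], 0, 1],
  ],
)

```text
time_s: 3.9
ee_pos: [441.6, -221.0, 41.9]
ee_rot: [180.0, 0.0, -49.7]
force: [0.2, -1.5, 0.5]
gripper_width: 25.8
gripper_force: 25.0
```

Call:
move_arm(
  plan=[
    [[0, 0, 1], 0, 1],
    [[0, 0, 2], 0, 1],
    [[0, 0, 3], 0, 1],
    [[0, 0, 3], 0, 1],
    [[0, 0, 3], 0, 1],
  ],
  squeeze=35,
)

```text
time_s: 4.4
ee_pos: [441.2, -220.8, 163.4]
ee_rot: [180.0, 0.0, -49.7]
force: [0.2, 0.1, -2.9]
gripper_width: 26.0
gripper_force: 35.0
```

Call:
move_arm(
  plan=[
    [[0, 0, 3], 0, 1],
    [[0, 0, 2], 0, 1],
    [[0, 0, 1], 0, 1],
    [[0, 0, 0], 0, 1],
  ],
)

```text
time_s: 4.8
ee_pos: [442.0, -221.2, 223.2]
ee_rot: [-180.0, -0.1, -49.7]
force: [0.3, -0.3, -2.5]
gripper_width: 26.0
gripper_force: 35.0
```

```bash
python3 - <<'E'
from h import *
a=env.grab_frame('scene'); s=env.state();print(s['ee_pos'],s['ee_rot'],s['force'],s['gripper_width'],s['qpos'])
d=[x for x in env.search_frame(a,'opener_head')]; print([(x['point'],x['score']) for x in d])
f,M,t=cam(a); q=M.T@(s['ee_pos']-t); u,v=(q[:2]/q[2]*f+[a['cx'],a['cy']]).astype(int); print(u,v)
save(a,'held.png',(u-50,v-40,u+50,v+35),8)
E
```

```text
[ 441.31318692 -220.88864549  221.84215711] [ 1.79989197e+02  1.06398025e-02 -4.97305413e+01] [ 0.38983825  0.30855109 -1.25225697] 25.55496622533232 [-2.79202757e+01  1.06530055e+01  9.90622486e+01 -6.45473785e-03
  7.02986380e+01  1.11812441e+02]
[([276.8, 150.8], 0.89), ([233.0, 165.2], 0.61), ([291.2, 180.8], 0.56), ([479.5, 395.6], 0.29)]
233 156
```

View pics/held.png

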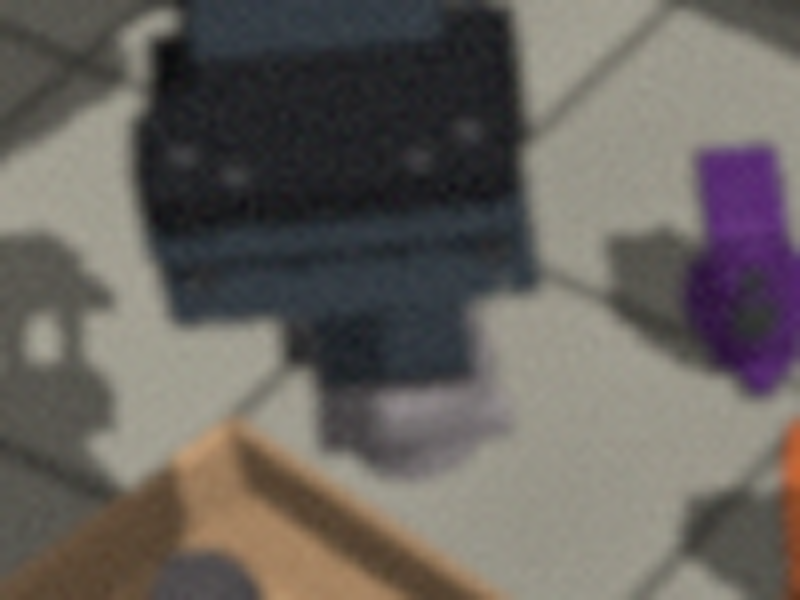

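The crop shows the head gripped at (410,430), upright with its collar below the pads and clear of the tray. Next is the carry at this height, with the head's underside at about 185 mm, well above the 105 mm jar tops.

Call:
move_arm(
  plan=[
    [[0.4, 1.2, 0], 1.8, 1],
    [[0.8, 2.4, 0], 3.6, 1],
    [[0.8, 2.4, 0], 3.6, 1],
    [[0.8, 2.4, 0], 3.6, 1],
    [[0.8, 2.4, 0], 3.6, 1],
  ],
)

```text
time_s: 5.4
ee_pos: [477.3, -111.0, 220.7]
ee_rot: [180.0, 0.2, -33.3]
force: [0.5, 0.2, -1.8]
gripper_width: 25.9
gripper_force: 35.0
```

Call:
move_arm(
  plan=[
    [[0.8, 2.4, 0], 3.6, 1],
    [[0.8, 2.4, 0], 3.6, 1],
    [[0.8, 2.4, 0], 3.6, 1],
    [[0.8, 2.4, 0], 3.6, 1],
    [[0.8, 2.4, 0], 3.6, 1],
  ],
)

```text
time_s: 5.9
ee_pos: [517.1, 9.0, 220.6]
ee_rot: [180.0, 0.2, -15.3]
force: [0.1, -0.3, -2.5]
gripper_width: 25.9
gripper_force: 35.0
```

Call:
move_arm(
  plan=[
    [[0.8, 2.4, 0], 3.6, 1],
    [[0.8, 2.4, 0], 3.6, 1],
    [[0.8, 2.4, 0], 3.6, 1],
    [[0.8, 2.4, 0], 3.6, 1],
    [[0.8, 2.4, 0], 3.6, 1],
  ],
)

```text
time_s: 6.4
ee_pos: [556.9, 128.9, 220.4]
ee_rot: [180.0, 0.2, 2.7]
force: [0.1, -0.9, -2.5]
gripper_width: 25.9
gripper_force: 35.0
```

Call:
move_arm(
  plan=[
    [[0.8, 2.5, 0], 3.6, 1],
    [[0.8, 2.5, 0], 3.6, 1],
    [[0.8, 2.5, 0], 3.6, 1],
    [[0.8, 2.5, 0], 3.6, 1],
    [[0.6, 2.1, 0], 2.6, 1],
  ],
)

```text
time_s: 6.9
ee_pos: [594.9, 250.2, 220.1]
ee_rot: [-180.0, 0.2, 19.7]
force: [0.0, 0.2, -2.2]
gripper_width: 25.8
gripper_force: 35.0
```

Call:
move_arm(
  plan=[
    [[0, 0, 0], 0, 1],
    [[0, 0, 0], 0, 1],
    [[0, 0, 0], 0, 1],
  ],
)

```text
time_s: 7.2
ee_pos: [594.9, 247.5, 221.2]
ee_rot: [180.0, 0.1, 19.5]
force: [-1.0, 0.2, -1.8]
gripper_width: 25.6
gripper_force: 35.0
```

```bash
cat > look.py <<'E'
from h import *
import sys
a=env.grab_frame('scene'); b=env.grab_frame('top'); s=env.state();print(np.round(s['ee_pos'],1),np.round(s['ee_rot'],2),np.round(s['force'],1),np.round(s['gripper_width'],1))
h=[]
for n,p in (('a',a),('b',b)):
    f,M,t=cam(p); e=np.array(s['ee_pos'])-[0,0,30]; q=M.T@(e-t); u,v=(q[:2]/q[2]*f+[p['cx'],p['cy']]).astype(int); print(n,u,v)
    c=p['frame'][v-45:v+45,u-30:u+30,::-1]; h.append(cv2.resize(c,(400,600),interpolation=cv2.INTER_CUBIC))
    np.savez('l_%s.npz'%n,f=p['frame'],w=cloud(p))
    w=cloud(p); k=(np.hypot(w[...,0]-e[0],w[...,1]-e[1])<40)&(w[...,2]<s['ee_pos'][2]-4)&(w[...,2]>s['ee_pos'][2]-42); print(k.sum(),np.nanmean(w[k],0).round(1) if k.any() else '')
cv2.imwrite('pics/'+sys.argv[1],np.hstack(h))
E
python3 look.py over.png
```

```text
[595.2 247.2 221.8] [1.7999e+02 4.0000e-02 1.9430e+01] [-0.1  0.4 -2.3] 25.9
a 426 351
147 [613.  248.2 203.5]
b 143 118
107 [577.3 238.1 204.6]
```

View pics/over.png

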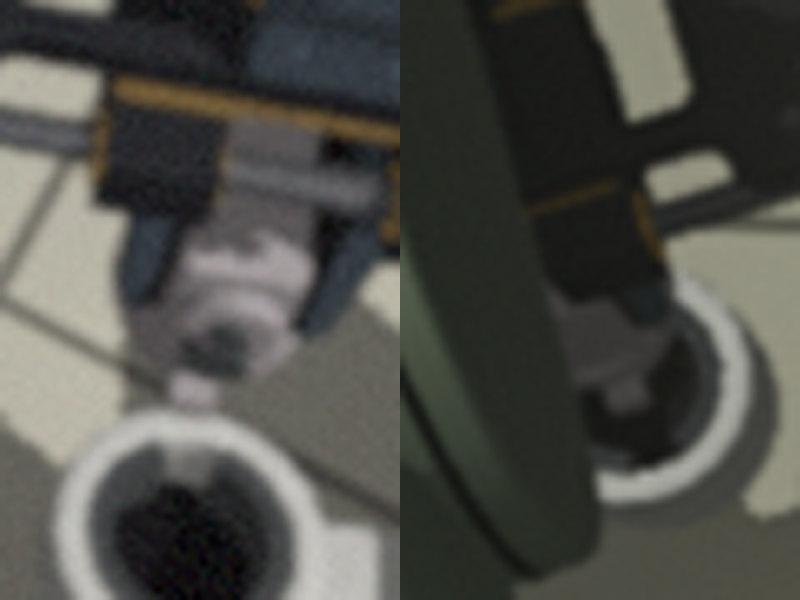

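The scene crop shows the head upright with wheels at (215,345) and the +x lug at (195,390) above the ring; the far slot is at (190,460). In the top crop a lug is at (630,390) over the hole. I'll close the remaining offset, come partway down, then overlay the model.

Call:
move_arm(
  plan=[
    [[0.4, 1.0, 0], 1.8, 1],
    [[0.4, 1.0, 0], 1.8, 1],
    [[0, 0, -2], 0, 1],
    [[0, 0, -2], 0, 1],
    [[0, 0, -1], 0, 1],
  ],
)

```text
time_s: 7.8
ee_pos: [603.0, 268.4, 170.0]
ee_rot: [-180.0, 0.2, 23.2]
force: [0.2, -0.7, -2.0]
gripper_width: 25.8
gripper_force: 35.0
```

Call:
move_arm(
  plan=[
    [[0, 0, 0], 0, 1],
    [[0, 0, 0], 0, 1],
    [[0, 0, 0], 0, 1],
  ],
)

```text
time_s: 8.1
ee_pos: [604.4, 268.4, 173.3]
ee_rot: [180.0, -0.1, 23.1]
force: [0.2, -0.4, -1.7]
gripper_width: 26.1
gripper_force: 35.0
```

```bash
cat > ov.py <<'E'
from h import *
import sys
# averaged ring centre and per-camera offsets
C=np.array([603.5,268.1]); OFF={'scene':np.array([2,-.7,0]),'top':np.array([-2,.7,0.5])}; YS=23.1
def proj(p,n,w):
    f,M,t=cam(p); q=(np.atleast_2d(w)+OFF[n]-t)@M; return q[:,:2]/q[:,2:]*f+[p['cx'],p['cy']]
def rz(P,yaw,o):
    return P@R.from_euler('z',yaw,degrees=True).as_matrix().T+o
th=np.radians(np.arange(0,361,6)); circ=lambda r,z:np.c_[r*np.cos(th),r*np.sin(th),0*th+z]
def box(x0,x1,w,z): return np.array([[x0,-w,z],[x1,-w,z],[x1,w,z],[x0,w,z],[x0,-w,z]],float)
if __name__=='__main__':
    s=env.state(); h=[]
    e=np.array(s['ee_pos']); yaw=s['ee_rot'][2]; o=e-[0,0,float(sys.argv[2])]
    print(e.round(1),np.round(s['ee_rot'],2),np.round(s['force'],1))
    for n,S in (('scene',8),('top',8)):
        p=env.grab_frame(n); np.savez('ov_%s.npz'%n,f=p['frame'],w=cloud(p))
        m=proj(p,n,[*C,115])[0].astype(int); x0,y0=m-[25,37]
        im=cv2.resize(p['frame'][y0:y0+75,x0:x0+50,::-1],None,fx=S,fy=S,interpolation=cv2.INTER_CUBIC)
        def dr(P,c): cv2.polylines(im,[((proj(p,n,P)-[x0,y0]+.5)*S-.5).round().astype(np.int32)],False,c,1,cv2.LINE_AA)
        so=np.array([*C,100]); 
        for P in (circ(33,0),circ(19,0)): dr(rz(P,YS,so),(0,255,0))
        for sg in (1,-1): dr(rz(box(sg*18,sg*25,7,0),YS,so),(0,255,0))
        for P in (circ(22,20),circ(22,28),circ(16,0)): dr(rz(P,yaw,o),(0,0,255))
        for sg in (1,-1):
            for z in (3,9): dr(rz(box(sg*16,sg*23,4.5,z),yaw,o),(255,255,0))
        h.append(im)
    cv2.imwrite('pics/'+sys.argv[1],np.hstack(h))
E
python3 ov.py ov1.png 37
```

```text
[604.4 268.4 173.3] [ 1.800e+02 -1.400e-01  2.308e+01] [ 0.2 -0.4 -1.7]
```

View pics/ov1.png

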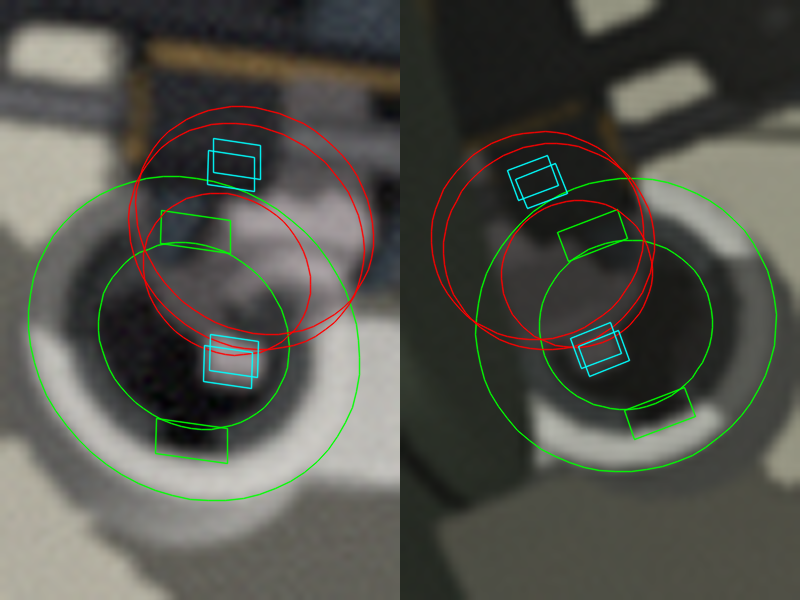

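The overlay shows the modelled lugs (cyan) on the real ones, scene (232,362) and top (600,345). The green ring fits the white ring to under 1 px, and the slot directions agree with the slot stripes in the first crops. Head and socket are aligned, so I'll lower 2.5 cm to leave a 1 cm gap.

Call:
move_arm(
  plan=[
    [[0, 0, -0.8], 0, 1],
    [[0, 0, -0.8], 0, 1],
    [[0, 0, -0.5], 0, 1],
    [[0, 0, -0.3], 0, 1],
    [[0, 0, -0.1], 0, 1],
  ],
)

```text
time_s: 8.7
ee_pos: [603.3, 267.9, 146.2]
ee_rot: [180.0, 0.1, 23.1]
force: [0.3, -0.1, -2.5]
gripper_width: 25.7
gripper_force: 35.0
```

Call:
move_arm(
  plan=[
    [[0, 0, 0], 0, 1],
    [[0, 0, 0], 0, 1],
    [[0, 0, 0], 0, 1],
    [[0, 0, 0], 0, 1],
    [[0, 0, 0], 0, 1],
  ],
)

```text
time_s: 9.2
ee_pos: [603.7, 268.0, 147.2]
ee_rot: [180.0, -0.0, 23.1]
force: [-0.2, 0.1, -2.5]
gripper_width: 25.4
gripper_force: 35.0
```

```bash
python3 ov.py ov2.png 37; python3 - <<'E'
from h import *
P=[]
for i in range(8): env.grab_frame('top'); s=env.state(); P.append([*s['ee_pos'],s['ee_rot'][2],*s['force']])
print(np.mean(P,0).round(2),np.std(P,0).round(2))
E
```

```text
[603.7 268.  147.2] [ 1.800e+02 -2.000e-02  2.307e+01] [-0.2  0.1 -2.5]
[ 6.0360e+02  2.6799e+02  1.4698e+02  2.3070e+01 -9.0000e-02 -4.0000e-02
 -2.2000e+00] [0.02 0.01 0.03 0.   0.41 0.59 0.47]
```

View pics/ov2.png

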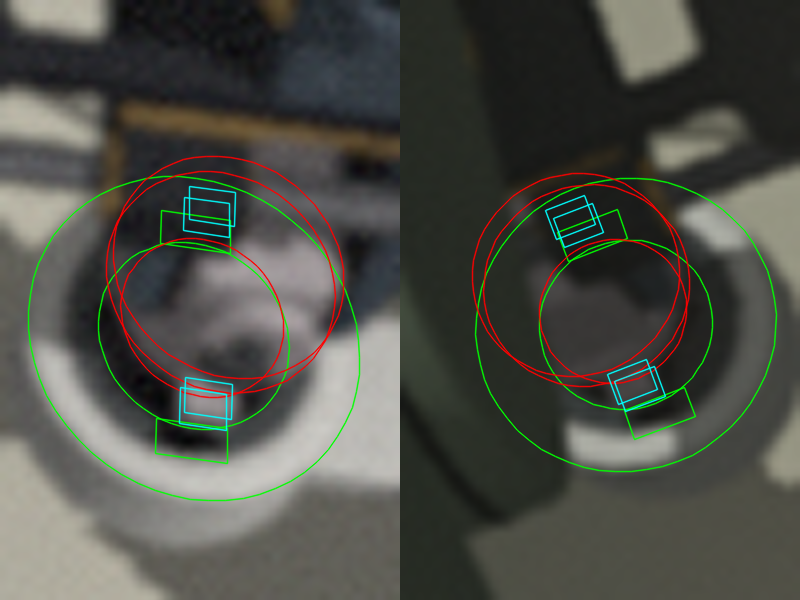

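The lugs still match the overlay, scene (210,398) and top (637,382). The pose is steady, the underside is about 10 mm above the rim, and the only load on the tool is about the head's weight. Handing in.

```bash
python3 -c "
from h import *
print(env.job_done())"
```

```text
the job is handed in; nothing more can be done
None
```

The job is handed in: the gripper is holding the chrome opener head still and upright, centred about 1 cm above the socket with its lugs in line with the slots, after about 10 s of robot time and with no sign of contact with the bracket (no verdict was returned).

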